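# Hang the drilling template on its twin pins and lock it

### The job

Pick up the aluminium drilling template by its black grip bar, set both of its keyholes over the two headed pins of the dark wooden jig and let it down flat on the jig. Then slide it towards the robot, so that the pins run into the narrow slots, until its edge meets the dark steel stop bar, press it lightly (about 6 N) against the bar for a moment, and let go. Be gentle: never push the template against the jig or the bar harder than 25 N, and leave the round die and the tape roll where they are.

Things in the scene. Friction and masses are not known exactly. Their poses are not given: they have to be found in the camera images.
- template_grip (a point): Drilling template, 0.2 to 0.45 kg: aluminium plate 80 (its x) x 180 (its y) x 8 mm with a black grip bar over its middle, 18 mm thick in x, 76 mm long in y, from 16 to 48 mm above the plate's underside; grasp it across the 18 mm. The bar sits on rubber mounts that give up to 5 mm in z (4 N per mm) and x (8 N per mm). This point: grip centre, 34 mm above the underside. z up. Starts flat on the bench.
- keyhole_left (a point): Centre of the wide end of the template's left keyhole, at the plate's top face: 15 mm to -x and 60 mm to +y of the grip. The wide end is 20.6 mm long in x (1.3 mm to spare before and behind a pin head) and 23 mm wide in y (2.5 mm to spare each side); from it a slot 13 mm wide runs 43 mm to the template's +x, more than is needed.
- keyhole_right (a point): The same for the right keyhole: 15 mm to -x and 60 mm to -y of the grip.
- jig: Jig, fixed to the bench: dark wooden base, 20 mm thick, from x = -77 to +61 mm and 230 mm long in y; origin at the underside under jig_top, z up, its -x side towards the robot. Template axes go the same way as the jig's.
- jig_top (a point): Middle of the base's top, where the template's underside comes to lie. A steel rail set flush in the base along y carries two upright steel pins at y = +60 and -60 mm: shank 8 mm, round head 18 mm, head 10.5 to 15.5 mm above this top. The rail was set by hand: both pins stand together anywhere from 8 mm to -x to 8 mm to +x of this point; this is not measured, find it by feel or eye.
- stop: Foot of the stop, fixed on the jig's -x edge at jig x = -71 mm; origin at its underside, axes as the jig's. It carries a dark steel stop bar, 10 mm high, 120 mm long in y. The bar was set by hand: its face towards the pins stands anywhere from 13 to 23 mm to +x of this origin, not measured. Home, the template's -x edge (40 mm from its centre) touches that face.
- die_round: Round steel cutting die, 40 mm across, 35 mm high, origin at the centre of its underside; leave it alone
- tape_roll: Black roll of tape lying flat, 62 mm across, 19 mm high, origin at the centre of its underside; leave it alone

How it is judged (in metres and radians):
On the way, in this order (a step that is already met when the one before it is completed fails the run):
1. the template lies flat on the jig with both pin heads through the wide ends of its keyholes, not yet slid (z of template_grip in the frame of jig below 0.0565 m and x of template_grip in the frame of jig between 0.004 and 0.026 m and y of template_grip in the frame of jig between -0.006 and 0.006 m and angle between template_grip's own z axis and vertical below 0.04 rad), for 0.1 s.
2. the template, flat on the jig, has been slid under the pin heads and is pressed against the stop bar with more than 3 N (z of template_grip in the frame of jig below 0.0575 m and x of template_grip in the frame of jig below -0.006 m and contact force between template and stop above 3 N), for 0.1 s.
At the end, for the whole second after the job is handed in: The template lies flat (within 2.5 mm and 0.03 rad) on the jig's top, square with it within 0.06 rad, slid towards the robot so that its centre is 6 to 21 mm to -x of the jig's centre line (both pins held in the narrow slots) and within 6 mm of the jig's centre in y, released and at rest (z of template_grip in the frame of jig between 0.052 and 0.0565 m and x of template_grip in the frame of jig between -0.021 and -0.006 m and y of template_grip in the frame of jig between -0.006 and 0.006 m and angle between the x axis of template_grip and the x axis of jig, either way round below 0.06 rad and angle between template_grip's own z axis and vertical below 0.03 rad and linear speed of template below 0.01 m/s); the robot touches nothing.
It fails at once if the template is pushed against the jig or its stop with more than 25 N (contact force between template and jig above 25 N or contact force between template and stop above 25 N).
It fails at once if the die or the tape roll is shifted by more than 15 mm (distance of any of die_round, tape_roll from where it was at the start of the episode above 0.015 m).
It also fails if it takes over 72 s, if anything falls off the work surface, if the arm or the gripper's body presses on something with over 40 N, if the wrist force passes 120 N, or if a joint passes its speed limit or range.

### The arm

A 6-joint arm with a two-finger parallel gripper is mounted at the origin on a cart in front of the work surface, level with it; the furniture and walls round the work are solid. World frame = base frame: x ahead of the robot, y to its left, z up, the work surface at z = 0. Lengths are in mm, angles in rad, forces in N, time in s.
With the tool pointing down it reaches from about 275 to 1000 mm from the base axis. Payload 8.4 kg.
Tool frame: the origin (TCP) lies at the very end of the fingers, on their centre line; the grasp point (between the pads) lies 19 mm behind it; z points along the fingers, y is the line along which they close (so a half turn about z gives the same grasp; the last joint's range is limited). The gripper opens to 85 mm and grips with 20 to 120 N. Pads are 22 mm wide; open, the fingers measure 114 mm over their backs; the gripper's body (76 mm by 85 mm) begins 54 mm behind the grasp point. The pads swing forward as they close: fully open they stand 13 mm farther back than shut.
Start: joints at [1.212, 0.353, 1.633, -0, 1.155, -0.002], TCP at [218.297, 585.64, 231.281] pointing down, gripper open.
Joint ranges: [-2.63, 2.63], [-0.92, 2.1], [0.06, 2.66], [-1.3, 4.44], [0, 2.69], [-3.02, 3.02]. Speed limits (rad/s): [2.22, 2.22, 2.79, 3.14, 3.14, 3.14].

### API

Orientations are given as a unit quaternion [x, y, z, w].
In Python, from rig import r gives the robot as it stands. Calls block until the motion is done:
- r.reach(position, orientation): joint-space move of the TCP to a pose.
- r.move_straight(position, rot=None, max_speed=150, until_force=None): straight line of the TCP; rot=None keeps the orientation; max_speed is the mean speed in mm/s. With until_force (N) it stops when the force on the tool has changed by that much, and returns True; else False.
- r.movej(angles): joint-space move.
- r.gripper_to(opening, force=None): opening from 0.0 (shut) to 1.0 (fully open); force is the grip in N (None keeps the last); returns when the fingers have stopped.
- r.dwell(seconds).
- r.solve_ik(position, orientation): joint angles nearest the present ones, or None.
- r.observe(): the state.
- r.camera(name): name is "side" or "top" or "wrist"; returns the picture (420x560x3 uint8, red, green, blue); there is no depth.
- r.calibration(name): a dict with "mtx" (3x3 intrinsics, pixels), "T" (4x4, takes a point from camera to world coordinates); the wrist camera has in their place "tool_from_camera" (4x4, takes a point from camera to tool coordinates, whose origin is the TCP and whose axes are the flange's). Camera axes: x right, y up, looking along -z (the intrinsics and any distortion apply to the point x, -y, -z); pixel columns grow to the right and rows downward; lengths in mm; the calibration is good to about 2 mm. A picture is of the moment at which its call begins: read the wrist's pose just before it. calibration takes no time and is no camera call.
A pose or a line that the arm cannot do raises r.Unreachable and nothing moves.
- r.finish_job(): hands the job in; it is judged then, once.
Trained networks look in the newest picture that a camera, given by its name, has taken for a name from the list of things; names that differ only in an ending like _2 or _b are one class to them, and where a whole thing is asked for, a point or a joint stands for the part that bears it (a point fixed in the world has none). Each returns a list of dicts, best first, with "confidence" (0 to 1); they miss things now and then, are a little off and sometimes report something else, mostly with a low value. They report only what shows in the picture. A call takes as long as a camera call.
- r.boxes_of(camera, query): "pixel" ([column, row] in pixels, amid what is visible of it).
- r.masks_of(camera, query): "mask" (420x560 bool, what is visible of it) and "pixel" ([column, row] in pixels, amid what is visible of it).
The state is a dict: "time_s": time; "joint_pos": joint angles; "dq": joint speeds; "effort": joint torques, N m; "tcp_pos": TCP position; "orientation": TCP orientation; "wrist_force": force on the tool from outside, world axes, zero at the start; "moment": the same for the moment, N m; "gripper_width": opening from 0.0 (shut) to 1.0 (fully open); "grip_force": force on a finger pad.
Only numpy, scipy, OpenCV 4.12 (cv2) and the standard library are available. Lean on these libraries where they do the work, as an engineer would, in place of code of your own. Each camera call takes 0.05 s, during which the arm holds its last target. There are 200 camera calls.

## Working session

There is one attempt and no reset: what is moved stays moved. The work goes in short steps, each a Python script; the robot and the scene stay as the last script left them, time stands still between calls to the robot, and variables do not carry over. Pictures are saved under pics/ and viewed, at most 10 in all, crops included, and the job is handed in when it is done.

```bash
ls; mkdir -p pics
cat > h.py <<'E'
import numpy as np, cv2
from rig import r
from scipy.spatial.transform import Rotation as R
def save(im,n): cv2.imwrite(f'pics/{n}.png',cv2.cvtColor(im,cv2.COLOR_RGB2BGR))
def cam(name,obs=None):
    c=r.calibration(name); K=np.array(c['mtx'],float)
    if 'T' in c: T=np.array(c['T'],float)
    else:
        W=np.eye(4); W[:3,:3]=R.from_quat(obs['orientation']).as_matrix(); W[:3,3]=obs['tcp_pos']
        T=W@np.array(c['tool_from_camera'],float)
    d=c.get('dist',c.get('distortion'))
    return K,T,d
def ray(px,K,T,d=None):
    p=cv2.undistortPoints(np.array([[px]],float),K,None if d is None else np.array(d,float))[0,0]
    v=T[:3,:3]@np.array([p[0],-p[1],-1.]); return T[:3,3],v/np.linalg.norm(v)
def onz(px,z,K,T,d=None):
    o,v=ray(px,K,T,d); return o+v*(z-o[2])/v[2]
def tri(rays):
    A=sum(np.eye(3)-np.outer(v,v) for o,v in rays); b=sum((np.eye(3)-np.outer(v,v))@o for o,v in rays)
    return np.linalg.solve(A,b)
E
python3 - <<'E'
from h import *
np.set_printoptions(precision=3,suppress=True)
o=r.observe(); print(o['tcp_pos'],o['orientation'],o['wrist_force'],o['time_s'])
for n in('side','top','wrist'):
    c=r.calibration(n); print(n,c)
ims=[]
for n in('side','top'):
    im=r.camera(n); ims.append(im); save(im,n)
    for q in('template_grip','keyhole_left','keyhole_right','jig_top','stop','jig','die_round','tape_roll'):
        print(n,q,[(np.round(b['pixel'],1).tolist(),round(b['confidence'],2)) for b in r.boxes_of(n,q)][:3])
E
```

```text
pics
[218.11  585.211 230.561] [ 0.177  0.984 -0.001 -0.   ] [-0.015 -0.161 -0.002] 0.0
side {'mtx': array([[456.185,   0.   , 281.875],
       [  0.   , 456.185, 209.464],
       [  0.   ,   0.   ,   1.   ]]), 'T': array([[   0.882,    0.209,   -0.422,  197.078],
       [  -0.471,    0.414,   -0.779, -581.833],
       [   0.012,    0.886,    0.464,  451.757],
       [   0.   ,    0.   ,    0.   ,    1.   ]])}
top {'mtx': array([[387.997,   0.   , 274.965],
       [  0.   , 387.997, 206.394],
       [  0.   ,   0.   ,   1.   ]]), 'T': array([[  0.012,   0.975,  -0.221, 368.152],
       [ -1.   ,   0.011,  -0.003,  59.413],
       [ -0.   ,   0.221,   0.975, 887.717],
       [  0.   ,   0.   ,   0.   ,   1.   ]])}
wrist {'mtx': array([[301.749,   0.   , 285.456],
       [  0.   , 301.749, 212.569],
       [  0.   ,   0.   ,   1.   ]]), 'tool_from_camera': array([[   0.   ,    0.96 ,    0.281,   71.347],
       [   1.   ,   -0.   ,    0.001,    0.346],
       [   0.001,    0.281,   -0.96 , -142.788],
       [   0.   ,    0.   ,    0.   ,    1.   ]])}
side template_grip [([280.9, 266.2], 0.85)]
side keyhole_left [([280.8, 263.9], 0.68)]
side keyhole_right [([285.9, 262.8], 0.76)]
side jig_top [([224.7, 217.7], 0.73), ([280.8, 264.1], 0.24)]
side stop []
side jig [([230.3, 215.9], 0.75)]
side die_round [([332.2, 202.8], 0.6)]
side tape_roll [([309.7, 187.1], 0.65)]
top template_grip [([308.1, 231.8], 0.71), ([246.7, 140.6], 0.57)]
top keyhole_left [([306.2, 232.5], 0.59)]
top keyhole_right [([307.5, 233.8], 0.81)]
top jig_top [([214.6, 235.0], 0.83)]
top stop [([202.5, 266.0], 0.61)]
top jig [([209.5, 234.1], 0.57)]
top die_round [([247.5, 150.8], 0.74), ([211.6, 236.4], 0.41)]
top tape_roll [([208.6, 142.9], 0.83)]
```

Run:
```python
import cv2
t=cv2.imread('pics/top.png')[90:320,120:390]; cv2.imwrite('pics/topc.png',cv2.resize(t,None,fx=2.6,fy=2.6,interpolation=cv2.INTER_CUBIC))
t=cv2.imread('pics/side.png')[130:330,130:400]; cv2.imwrite('pics/sidec.png',cv2.resize(t,None,fx=2.8,fy=2.8,interpolation=cv2.INTER_CUBIC))
```

```text
(no output)
```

View pics/topc.png

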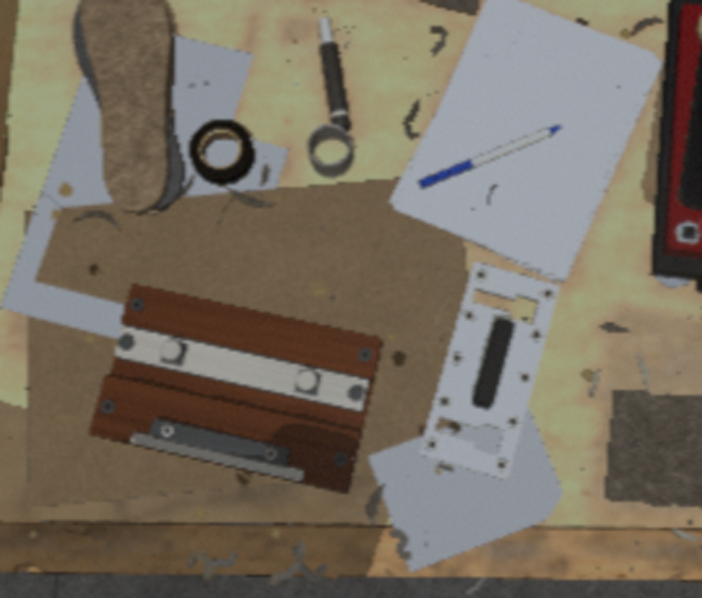

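View pics/sidec.png

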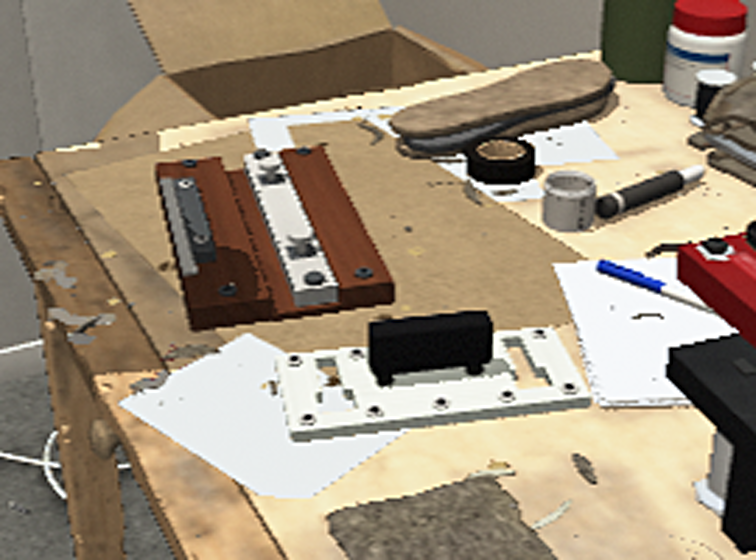

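The top view shows the jig (pin heads at about crop 173,350 and 308,380, bar on the robot side) with the jig yawed about -12°. The template's bar runs from crop (483,405) to (503,320). Its wide ends are on the right, which is world -y, so template yaw is about +77°. The side view agrees. Next I'll move the wrist camera over both.

```bash
cat >> h.py <<'E'
def q(a): return (R.from_euler('z',a,degrees=True)*R.from_euler('x',180,degrees=True)).as_quat()
np.set_printoptions(precision=2,suppress=True)
E
python3 - <<'E'
from h import *
import json
Kt,Tt,_=cam('top');Ks,Ts,_=cam('side')
tri2=lambda a,b:tri([ray(a,Kt,Tt),ray(b,Ks,Ts)])
print('grip',tri2([308.1,231.8],[280.9,266.2]),'jig',tri2([214.6,235],[224.7,217.7]),'die',tri2([247.5,150.8],[332.2,202.8]),'tape',tri2([208.6,142.9],[309.7,187.1]))
f=lambda x,y,z:onz([120+x/2.6,90+y/2.6],z,Kt,Tt)
pl,pr=f(173,350,35.5),f(308,380,35.5); print('pins',pl,pr, 'yaw',np.degrees(np.arctan2(-(pl-pr)[0],(pl-pr)[1])))
b0,b1=f(503,320,48),f(483,405,48); print('bar',b0,b1,'yaw',np.degrees(np.arctan2(-(b1-b0)[0],(b1-b0)[1])))
g=(b0+b1)/2; j=(pl+pr)/2
views={}
def look(n,p,a):
    r.reach([float(v) for v in p],q(a)); r.dwell(0.2); o=r.observe(); im=r.camera('wrist'); save(im,n)
    views[n]=dict(tcp_pos=list(map(float,o['tcp_pos'])),orientation=list(map(float,o['orientation'])))
    print(n,o['tcp_pos'],o['time_s'])
    for t in ('template_grip','keyhole_left','keyhole_right','jig_top','stop','jig'):
        print(' ',t,[(np.round(b['pixel'],1).tolist(),round(b['confidence'],2)) for b in r.boxes_of('wrist',t)][:2])
look('j1',[j[0],j[1],150],78)
look('t1',[g[0],g[1],150],167)
look('t2',[g[0]+60,g[1],150],167)
json.dump(views,open('views.json','w'))
E
```

```text
grip [507.17 -13.98   4.06] jig [494.63 202.89  -3.49] die [701.96 128.47  16.17] tape [714.42 225.68  12.42]
pins [517.47 258.53  35.5 ] [492.9  141.98  35.5 ] yaw -11.899617597568206
bar [544.4  -23.34  48.  ] [471.76  -5.92  48.  ] yaw 76.50979254076171
j1 [505.07 201.01 150.12] 2.875
  template_grip [([322.9, 346.5], 0.8)]
  keyhole_left [([324.1, 349.9], 0.84)]
  keyhole_right [([319.8, 349.8], 0.8)]
  jig_top [([278.3, 177.4], 0.89)]
  stop [([206.9, 193.6], 0.63)]
  jig [([279.3, 174.9], 0.91)]
t1 [508.14 -14.35 150.01] 5.1333
  template_grip [([287.3, 193.8], 0.73)]
  keyhole_left [([287.3, 193.8], 0.98)]
  keyhole_right [([287.6, 195.0], 0.74)]
  jig_top [([467.9, 136.5], 0.78)]
  stop [([507.4, 60.5], 0.61)]
  jig [([468.1, 137.3], 0.65)]
t2 [566.96 -14.62 149.79] 6.0333
  template_grip [([272.2, 130.9], 0.88)]
  keyhole_left [([273.2, 131.8], 0.81)]
  keyhole_right [([273.1, 132.4], 0.72)]
  jig_top [([472.1, 74.9], 0.77)]
  stop []
  jig [([469.0, 73.1], 0.65)]
```

Run:
```python
import cv2
f=lambda n,y0,y1,x0,x1,s:cv2.resize(cv2.imread(f'pics/{n}.png')[y0:y1,x0:x1],None,fx=s,fy=s,interpolation=cv2.INTER_CUBIC)
cv2.imwrite('pics/jc.png',f('j1',50,320,130,450,2.2))
cv2.imwrite('pics/tc.png',f('t1',50,320,130,450,2.2))
```

```text
(no output)
```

View pics/jc.png

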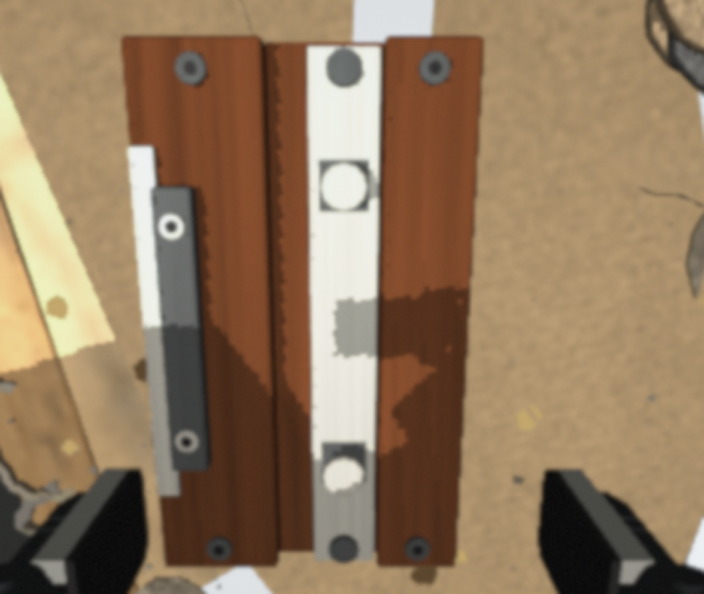

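View pics/tc.png

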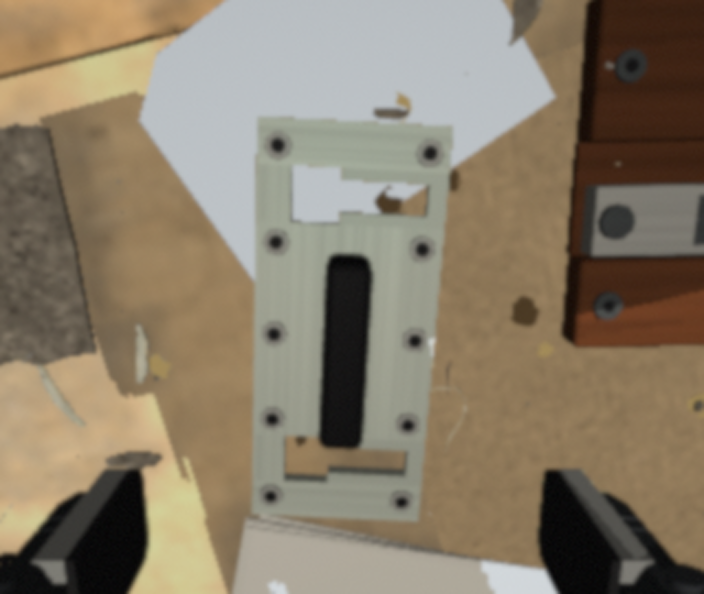

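The jig view shows pin heads at crop (344,186) and (343,474), with the stop bar on the left. The template view shows wide ends on the left at crop (316,194) and (305,458), plate corners at (257,117), (453,126), (418,521) and (252,515), and the bar from (349,256) to (341,446).

```bash
cat >> h.py <<'E'
import json
def wp(n,x,y,z):
    K,T,_=cam('wrist',json.load(open('views.json'))[n]); return onz([130+(x+.5)/2.2-.5,50+(y+.5)/2.2-.5],z,K,T)
yaw=lambda top,bot:np.degrees(np.arctan2(-(top-bot)[0],(top-bot)[1]))
E
python3 - <<'E'
from h import *
V=json.load(open('views.json'))
K,T1,_=cam('wrist',V['t1']);_,T2,_=cam('wrist',V['t2'])
print('grip tri',tri([ray([287.3,194.2],K,T1),ray([272.8,131.6],K,T2)]))
c=[wp('t1',*p,8) for p in((257,117),(453,126),(418,521),(252,515))]
print('plate centre',np.mean(c,0),'sides',[np.linalg.norm(c[i]-c[i-1]) for i in range(4)],'yaw',yaw(c[0],c[3]),yaw(c[1],c[2]))
kl,kr=wp('t1',316,194,8),wp('t1',305,458,8);print('keyholes',kl,kr,np.linalg.norm(kl-kr),yaw(kl,kr))
b0,b1=wp('t1',349,256,48),wp('t1',341,446,48);print('bar',(b0+b1)/2,np.linalg.norm(b0-b1),yaw(b0,b1))
pl,pr=wp('j1',344,186,35.5),wp('j1',343,474,35.5);print('pins',pl,pr,(pl+pr)/2,np.linalg.norm(pl-pr),yaw(pl,pr))
c=[wp('j1',*p,20) for p in((122,38),(483,38),(455,566),(166,566))]
y=yaw((c[0]+c[1])/2,(c[2]+c[3])/2);ux=np.array([np.cos(np.radians(y)),np.sin(np.radians(y)),0])
ctr=np.mean(c,0);jt=ctr+8*ux
print('jig sides',[np.linalg.norm(c[i]-c[i-1]) for i in range(4)],'yaw',yaw(c[0],c[3]),yaw(c[1],c[2]),'jig_top',jt,'pin x in jig',((pl+pr)/2-jt)@ux)
for p in((155,188),(178,468),(190,187),(208,468)): print((wp('j1',*p,30)-jt)@ux)
E
```

```text
grip tri [501.05 -10.86  14.1 ]
plate centre [510.57 -14.04   8.  ] sides [np.float64(180.27352788214532), np.float64(79.42184358599081), np.float64(180.00574965398945), np.float64(79.90054061999233)] yaw 74.17343299938803 74.32513157433634
keyholes [448.02 -11.76   8.  ] [563.46 -45.04   8.  ] 120.14040517001919 73.91399031484879
bar [507.53 -13.19  48.  ] 75.79156843476771 74.75096601274157
pins [518.8  262.78  35.5 ] [493.93 146.66  35.5 ] [506.36 204.72  35.5 ] 118.75945952013876 -12.087076608287894
jig sides [np.float64(227.40200336519058), np.float64(135.51095496105756), np.float64(227.3218630429308), np.float64(136.30979831197462)] yaw -12.038375908415489 -11.837076628860734 jig_top [498.85 205.3   20.  ] pin x in jig 7.466390393058773
-64.9332637920119
-64.26252443838635
-51.46973280335075
-51.247147707567144
```

Run:
```python
from h import *
V=json.load(open('views.json'))
ux=np.array([np.cos(np.radians(-12)),np.sin(np.radians(-12))]);uy=np.array([-ux[1],ux[0]])
p=np.array([506.4,204.7])+uy*-15
def snap(n):
    r.dwell(0.2);o=r.observe(); im=r.camera('wrist'); save(im,n);V[n]=dict(tcp_pos=list(map(float,o['tcp_pos'])),orientation=list(map(float,o['orientation'])));json.dump(V,open('views.json','w'));print(n,o['tcp_pos'],o['time_s'],o['wrist_force'])
r.reach([p[0],p[1],95],q(78)); snap('j2')
g=[509.6,-13.9]; a=164.2
r.reach([*g,110],q(a)); r.move_straight([*g,20],max_speed=80,until_force=8)
print(r.observe()['tcp_pos'])
r.gripper_to(0.0,40); o=r.observe(); print(o['gripper_width'],o['grip_force'],o['wrist_force'],o['tcp_pos'])
r.move_straight([*g,110],max_speed=80); snap('t3'); print(r.observe()['grip_force'])
c=lambda n,y0,y1,x0,x1,s:cv2.resize(cv2.imread(f'pics/{n}.png')[y0:y1,x0:x1],None,fx=s,fy=s,interpolation=cv2.INTER_CUBIC)
cv2.imwrite('pics/j2c.png',c('j2',50,320,130,450,2.2));cv2.imwrite('pics/t3c.png',c('t3',50,320,130,450,2.2))
```

```text
j2 [503.48 189.78  95.08] 8.275 [-0.32 -0.36 -0.35]
[510.01 -13.91  20.45]
0.20362201021883727 45.362403988838196 [ 0.28 -0.41  0.85] [509.63 -13.92  20.04]
t3 [509.34 -13.89 109.55] 13.3583 [ 0.25  0.77 -3.07]
45.09892702102661
```

View pics/j2c.png

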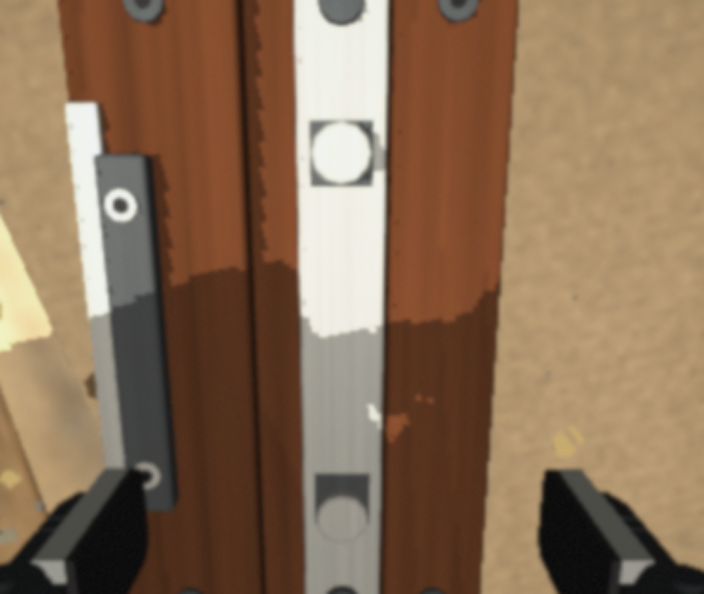

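View pics/t3c.png

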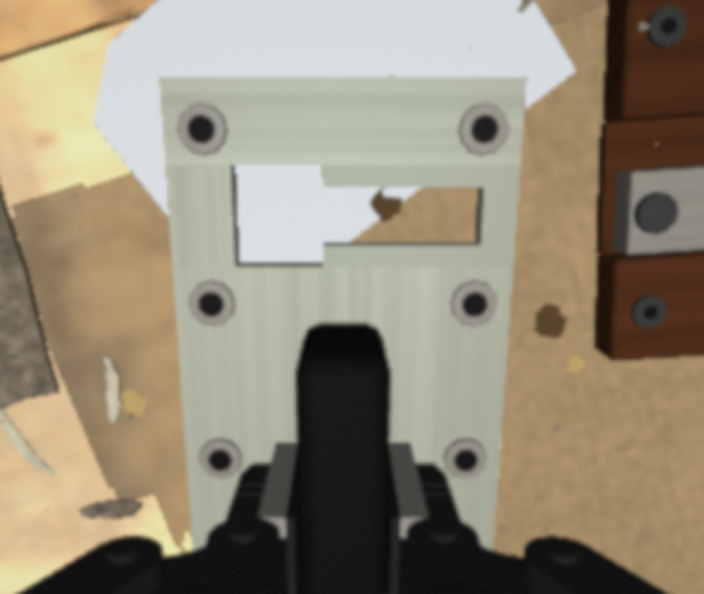

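j2 shows the pin heads at crop (342,153) and (343,520). t3 shows the template held square to the tool, with the left wide end at crop x 233–322, y 165–265, so its centre is about (278,215). Next I'll work out the tool-to-keyhole offset and triangulate the pins.

Run:
```python
from h import *
V=json.load(open('views.json'))
def rr(n,x,y):
    K,T,_=cam('wrist',V[n]); return ray([130+(x+.5)/2.2-.5,50+(y+.5)/2.2-.5],K,T)
pl=tri([rr('j1',344,186),rr('j2',342,153)]);pr=tri([rr('j1',343,474),rr('j2',343,520)])
print('tri pins',pl,pr,np.linalg.norm(pl-pr),yaw(pl,pr))
for z in(35.5,33):
  for n,a,b in(('j1',(344,186),(343,474)),('j2',(342,153),(343,520))):
    A,B=wp(n,*a,z),wp(n,*b,z);print(z,n,A,B,(A+B)/2,np.linalg.norm(A-B),yaw(A,B))
c=[wp('j2',*p,20) for p in((66,30),(517,30),(481,594),(135,594))];print('jig edges j2',c,(c[0]+c[1])/2,(c[2]+c[3])/2)
o=V['t3'];t=np.array(o['tcp_pos']);M=R.from_quat(o['orientation'])
z=t[2]-12.8
L=lambda x,y:M.inv().apply(wp('t3',x,y,z)-t)
k=L(278,215);print('keyhole in tool',k)
A=[L(*p) for p in((160,78),(526,78),(494,540),(190,540))];print(A,'len',np.linalg.norm(L(233,215)-L(322,215)),np.linalg.norm(L(278,165)-L(278,265)))
print('o yaw',M.as_matrix()[:,0])
```

```text
tri pins [518.87 262.56  28.64] [496.06 154.98  52.94] 112.62386357620815 -11.971069061284362
35.5 j1 [518.81 262.79  35.5 ] [493.94 146.66  35.5 ] [506.37 204.72  35.5 ] 118.76213130586476 -12.087119161953295
35.5 j2 [518.95 262.45  35.5 ] [494.3  145.05  35.5 ] [506.63 203.75  35.5 ] 119.96010642158727 -11.855847431612696
33 j1 [518.79 262.71  33.  ] [493.68 145.45  33.  ] [506.24 204.08  33.  ] 119.91553398064706 -12.087119161953291
33 j2 [518.95 262.49  33.  ] [494.   143.63  33.  ] [506.48 203.06  33.  ] 121.44206304294535 -11.855847431612679
jig edges j2 [array([445.62, 314.17,  20.  ]), array([577.4 , 286.14,  20.  ]), array([537.37,  94.35,  20.  ]), array([408.16, 121.75,  20.  ])] [511.51 300.16  20.  ] [472.77 108.05  20.  ]
keyhole in tool [ 59.99 -14.63  12.85]
[array([ 89.19, -39.5 ,  12.88]), array([89.19, 40.09, 12.86]), array([-24.55,  40.41,  12.77]), array([-24.6 , -40.3 ,  12.79])] len 20.454417354291994 22.53921442011955
o yaw [-0.96  0.27  0.  ]
```

```bash
cat >> h.py <<'E'
AJ=-11.95
ux=np.array([np.cos(np.radians(AJ)),np.sin(np.radians(AJ))]);uy=np.array([-ux[1],ux[0]])
P0=np.array([506.63,203.9])   # middle of the pins
G0=P0+14.63*ux                # TCP when wide ends are over the pins
def go(dx,dy,z,**k): 
    p=G0+dx*ux+dy*uy; return r.move_straight([p[0],p[1],z],**k)
def st(s=''):
    o=r.observe();d=np.array(o['tcp_pos'][:2])-G0;f=np.array(o['wrist_force'])
    print(s,'dx %.2f dy %.2f z %.2f'%(d@ux,d@uy,o['tcp_pos'][2]),'F x,y,z %.2f %.2f %.2f'%(f[:2]@ux,f[:2]@uy,f[2]),'t %.2f'%o['time_s'],'grip %.0f'%o['grip_force']);return o
def snap(n):
    V=json.load(open('views.json'));r.dwell(0.2);o=r.observe(); im=r.camera('wrist'); save(im,n);V[n]=dict(tcp_pos=list(map(float,o['tcp_pos'])),orientation=list(map(float,o['orientation'])));json.dump(V,open('views.json','w'))
E
python3 - <<'E'
from h import *
r.reach([*G0,130],q(90+AJ)); go(0,0,66,max_speed=80); st(); snap('h1'); o=st()
K,T,_=cam('wrist',o)
P=np.append(P0+60*uy,35.5); c=np.linalg.inv(T)@np.append(P,1); u=K@np.array([c[0],-c[1],-c[2]]); u=u[:2]/u[2]
print('predicted head crop2.2', (u-[130,50])*2.2)
cv2.imwrite('pics/h1c.png',cv2.resize(cv2.imread('pics/h1.png')[90:230,180:400],None,fx=3.3,fy=3.3,interpolation=cv2.INTER_CUBIC)); print('in view',(u-[180,90])*3.3)
E
```

```text
dx 0.35 dy 0.23 z 66.36 F x,y,z -0.69 -0.96 -3.14 t 16.02 grip 45
 dx 0.24 dy 0.16 z 66.46 F x,y,z -0.70 0.63 -3.06 t 16.27 grip 45
predicted head crop2.2 [283.42 210.98]
in view [260.13 184.47]
```

View pics/h1c.png

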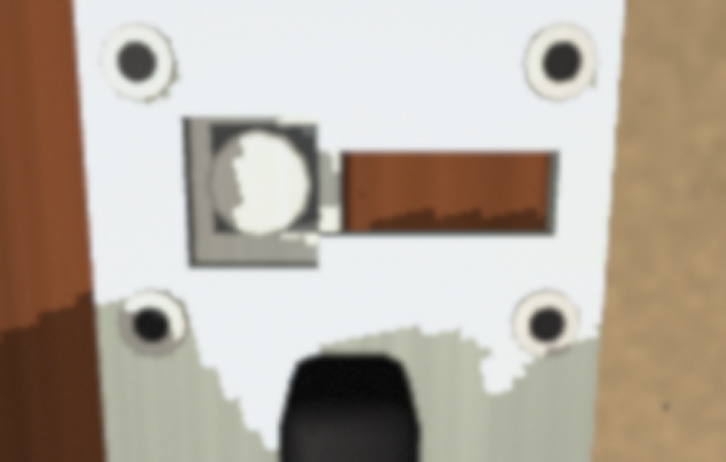

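The pin head sits at crop (260,184), exactly as predicted, inside the wide end. Now I'll lower it gently.

Run:
```python
from h import *
h=go(0,0,46,max_speed=20,until_force=5); st(h)
if not h:
    h=go(0,0,36,max_speed=8,until_force=5); st(h); r.dwell(.3); st()
```

```text
False dx 0.06 dy 0.06 z 46.10 F x,y,z -0.12 -0.48 -1.32 t 17.42 grip 45
True dx -0.05 dy -0.02 z 39.15 F x,y,z 0.33 0.58 3.90 t 18.26 grip 46
 dx -0.13 dy -0.06 z 38.99 F x,y,z 0.98 2.38 4.03 t 18.56 grip 46
```

Run:
```python
from h import *
go(0,0,39.6,max_speed=10); st('eased')
h=go(-22,0,39.6,max_speed=25,until_force=10); st(h)
if not h:
    h=go(-48,0,39.6,max_speed=6,until_force=5); st(h); r.dwell(.3); st()
```

```text
eased dx -0.09 dy -0.04 z 39.51 F x,y,z 0.04 1.21 1.47 t 18.83 grip 46
False dx -22.13 dy -0.01 z 39.56 F x,y,z 1.59 1.04 3.02 t 19.87 grip 46
True dx -34.36 dy 0.06 z 39.75 F x,y,z 3.92 -1.64 2.02 t 22.16 grip 46
 dx -34.29 dy 0.11 z 39.70 F x,y,z 1.52 -2.99 1.77 t 22.46 grip 46
```

Run:
```python
from h import *
def avg():
    f=[]
    for _ in range(8): r.dwell(.04); f.append(r.observe()['wrist_force'])
    f=np.mean(f,0); return f[:2]@ux,f[:2]@uy,f[2]
x=-34.3
for i in range(8):
    f=avg(); print('x %.2f'%x,np.array(f))
    if f[0]>7: break
    x-=min(.4,max(.1,(7.5-f[0])/10)); go(x,0,39.6,max_speed=5)
r.dwell(.5); print(avg()); st()
```

```text
x -34.30 [ 1.59 -3.18  2.23]
x -34.70 [ 3.23 -1.37  2.12]
x -35.10 [ 5.19 -0.78  1.66]
x -35.33 [ 5.56 -1.02  1.89]
x -35.52 [ 6.32 -1.26  1.88]
x -35.64 [ 6.64 -1.16  1.68]
x -35.74 [ 6.67 -1.49  1.81]
x -35.84 [ 7.14 -1.78  1.37]
(np.float64(6.987814371436121), np.float64(-1.5916733278036916), np.float64(1.6517606627577202))
 dx -34.94 dy 0.26 z 39.84 F x,y,z 5.83 -2.54 1.20 t 27.79 grip 46
```

Run:
```python
from h import *
go(-36.2,0,39.6,max_speed=5); r.dwell(.5); st('press')
go(-35.6,0,39.6,max_speed=5); st('ease')
r.gripper_to(0.5); st('open')
go(-35,0,130,max_speed=80)
o=r.observe();p=np.array(o['tcp_pos'])
r.reach([p[0],p[1],200],q(90+AJ)); snap('end'); st()
for n in ('top','side'): save(r.camera(n),n+'_e')
cv2.imwrite('pics/endc.png',cv2.resize(cv2.imread('pics/end.png')[60:320,130:450],None,fx=2.2,fy=2.2))
```

```text
press dx -35.10 dy 0.26 z 39.88 F x,y,z 8.44 -1.87 0.97 t 28.54 grip 46
ease dx -34.84 dy 0.25 z 39.83 F x,y,z 6.90 -1.75 1.73 t 28.81 grip 46
open dx -36.31 dy -0.25 z 39.29 F x,y,z 0.60 0.45 -0.47 t 29.18 grip 0
 dx -36.00 dy -0.69 z 198.69 F x,y,z 0.35 -0.27 0.34 t 31.09 grip 0
```

View pics/endc.png

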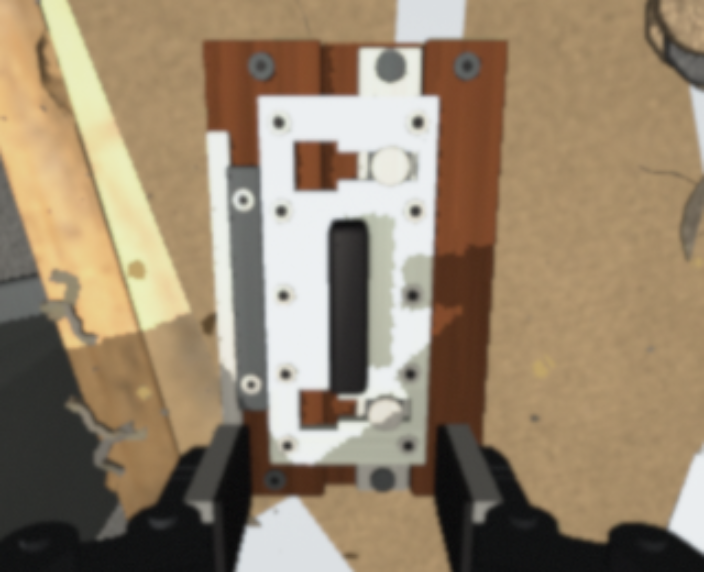

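The template lies flat and square on the jig, with both pin heads at the slot ends (crop 390,165 and 386,411). Its edge is on the dark bar at x≈265, and the gripper is clear.

```bash
python3 -c "
from rig import r
print(r.finish_job())"
```

```text
the job is handed in; nothing more can be done
None
```

I set the template over both pins, slid it about 34 mm onto the stop bar, pressed it there with a measured 7–8 N at the wrist (about 6–7 N on the bar after sliding friction), released it and handed the job in at about 31 s; no verdict was returned.

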